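# Set the plate shaker to speed 5 and start it

## Task

On the shaker that has the well plate on it, push the black pointer selector round clockwise with a fingertip, counting the clicks, until it sits at speed 5 (the fifth click from the red off mark), without ever going on to speed 6. Then press its green start button fully down and let go. Do not grasp or lift anything, and leave the well plate, the other shaker and everything else on the bench as they are.

Things in the scene. Friction and masses are not known exactly. Their poses are not given: they have to be found in the camera images.
- plate: Clear lidded well plate, 85 (x) x 127 (y) x 16 mm, 0.12 kg, lying loose between low corner lips on the platform of the loaded shaker, 62 mm along +x from that shaker's origin. Origin at the centre of its underside. Stays there.
- shaker_a: the loaded shaker (well plate on it): white case 230 (x) x 170 (y) mm, fixed, level, yaw varies. Origin at bench height under the case's centre; x points from panel to platform, y left of x, z up. Grey panel, face 71 mm up, own x -108 to -4; platform top 82 mm up, own x 10 to 114. Panel marks 51 mm from the selector's axis: red = off, then eight black = speeds 1 to 8.
- dial_a (a joint): Black pointer selector (white line on top), the loaded shaker (well plate on it), rad: 0 at off, grows clockwise seen from above. Sprung click stops every 0.5236 (30 deg): speed k at 0.5236 k, k = 1 to 8 (speed 5: 2.618); half way it tips over to the next. End stops just outside off and 8. At value q it points along (120 deg - q) counter-clockwise from the shaker's own x. Turning takes about 0.1 N m.
- dial_a_axis (a point): On the selector's vertical turning axis, the loaded shaker (well plate on it), at the panel face (71 mm above the bench), at own (-60, 26) mm of the shaker. Hub 32 mm across, 28 mm high. Pointer bar 12 mm wide, one-sided, reaches 42 mm from the axis, spans 1 to 27 mm above the panel.
- dial_a_tip (a point): Outer end of the pointer, the loaded shaker (well plate on it): 42 mm from the axis, at its upper edge, 27 mm above the panel.
- start_a (a joint): Green start button, the loaded shaker (well plate on it): travel in m, 0 up, 0.006 fully down; springs back by itself; fully down takes 4 N.
- start_a_top (a point): Centre of the top face of the round green start button (24 mm across, in a grey collar 40 mm across), the loaded shaker (well plate on it), at own (-60, -58) mm of the shaker, i.e. 84 mm from the selector's axis along the shaker's -y. Top 21 mm above the panel; pressed straight down.
- shaker_b: the empty shaker (no plate on it): white case 230 (x) x 170 (y) mm, fixed, level, yaw varies. Origin at bench height under the case's centre; x points from panel to platform, y left of x, z up. Grey panel, face 71 mm up, own x -108 to -4; platform top 82 mm up, own x 10 to 114. Panel marks 51 mm from the selector's axis: red = off, then eight black = speeds 1 to 8.
- dial_b (a joint): Black pointer selector (white line on top), the empty shaker (no plate on it), rad: 0 at off, grows clockwise seen from above. Sprung click stops every 0.5236 (30 deg): speed k at 0.5236 k, k = 1 to 8 (speed 5: 2.618); half way it tips over to the next. End stops just outside off and 8. At value q it points along (120 deg - q) counter-clockwise from the shaker's own x. Turning takes about 0.1 N m.
- dial_b_axis (a point): On the selector's vertical turning axis, the empty shaker (no plate on it), at the panel face (71 mm above the bench), at own (-60, 26) mm of the shaker. Hub 32 mm across, 28 mm high. Pointer bar 12 mm wide, one-sided, reaches 42 mm from the axis, spans 1 to 27 mm above the panel.
- dial_b_tip (a point): Outer end of the pointer, the empty shaker (no plate on it): 42 mm from the axis, at its upper edge, 27 mm above the panel.
- start_b (a joint): Green start button, the empty shaker (no plate on it): travel in m, 0 up, 0.006 fully down; springs back by itself; fully down takes 4 N.
- start_b_top (a point): Centre of the top face of the round green start button (24 mm across, in a grey collar 40 mm across), the empty shaker (no plate on it), at own (-60, -58) mm of the shaker, i.e. 84 mm from the selector's axis along the shaker's -y. Top 21 mm above the panel; pressed straight down.
- spare_plate: Second clear well plate, 85 x 127 x 16 mm, lying on the bench; a bystander, standing loose. Origin at the centre of its underside.
- beaker: Empty glass beaker, 70 mm across, 90 mm high; a bystander, standing loose. Origin at the centre of its underside.
- bottle: White bottle, 64 mm across, 150 mm high; a bystander, standing loose. Origin at the centre of its underside.
- jar: Amber jar with a blue cap, 60 mm across, 80 mm high; a bystander, standing loose. Origin at the centre of its underside.
- tube_rack: Yellow tube rack, 60 x 190 mm, 88 mm high with its capped tubes; a bystander, standing loose. Origin at the centre of its underside.
- marker_pen: Light grey marker pen with green cap, 110 x 15 mm, 14 mm high, lying flat, long axis x; a bystander, standing loose. Origin at the centre of its underside.
Not all that is in view belongs to the job. Leave any purple or yellow look-alike of the plate alone.

How it is judged:
By the outcome, as a careful person would: the job done as asked, in the order asked, and still so for the second after the job is handed in, with the robot touching nothing.
It also fails if it takes over 51 s, if anything falls off the work surface, if the arm or the gripper's body presses on something with over 40 N, if the wrist force passes 120 N, or if a joint passes its speed limit or range.

## Robot

A 6-joint arm with a two-finger parallel gripper is mounted at the origin on the work surface. World frame = base frame: x ahead of the robot, y to its left, z up, the work surface at z = 0. Lengths are in mm, angles in rad, forces in N, time in s.
With the tool pointing down it reaches from about 275 to 1000 mm from the base axis. Payload 8.4 kg.
Tool frame: the origin (TCP) lies at the very end of the fingers, on their centre line; the grasp point (between the pads) lies 19 mm behind it; z points along the fingers, x is the direction in which the jaws open and shut, and the axes are right-handed (so a half turn about z gives the same grasp; the last joint's range is limited). The gripper opens to 85 mm and grips with 20 to 120 N. Pads are 22 mm wide; open, the fingers measure 114 mm over their backs; the gripper's body (76 mm by 85 mm) begins 54 mm behind the grasp point. The pads swing forward as they close: fully open they stand 13 mm farther back than shut.
Start: joints at [1.283, 0.353, 1.633, -0, 1.155, -0.002], TCP at [176.202, 599.651, 231.281] pointing down, gripper open.
Joint ranges: [-2.63, 2.63], [-0.92, 2.1], [0.06, 2.66], [-1.3, 4.44], [0, 2.69], [-3.02, 3.02]. Speed limits (rad/s): [2.22, 2.22, 2.79, 3.14, 3.14, 3.14].

## Interface

Orientations are given as [roll, pitch, yaw] about the fixed x, y, z axes, in that order (R = Rz(yaw) Ry(pitch) Rx(roll)).
In Python, from rig import r gives the robot as it stands. The module is installed in compiled form; this text tells all that it offers.
- The arm moves only by the tool apply_moves, never from a script. Its argument "targets" is a list that holds one entry, the list of rows, each a list of 7 numbers: the gripper's target within -1 to 1 (fully open at 1, half-way at 0, shut at -1), then the shift along the tool's x, y, z in cm, then the turn, a rotation vector about the tool's x, y, z in degrees. A call has 1 to 8 rows; each row is the pose to reach, as a shift and turn from the pose measured when the call began, along the tool's axes at that moment; what a row does not reach only later rows make up. A row lasts 1/10 s, in which the tool goes at most 50 mm and 8.59 degrees, less where a joint would pass 70% of its speed; a pose out of reach is approached as far as the arm can. A call with a gripper value outside its range is refused whole. The fingers move at their own pace and stop on an object; "newtons" is the grip in N (left out, the last holds). Time passes only in rows, so rows that repeat a pose let the fingers close. It gives the time, the measured TCP pose, the force and the opening at its end, in the units of the state.
- r.sense(): the state, without advancing time (a new reading comes with each control period).
- r.grab_frame(name): name is "side" or "top" or "wrist"; returns a dict with "pixels" (420x560x3 uint8, red, green, blue), "fov_y" (degrees; the focal length in pixels is half the picture's height over the tangent of half this angle, whatever the lens; pixels are square), "cx", "cy" (the principal point, pixels), "R" (3x3) and "t" (3): a world point X has camera coordinates R X + t; the wrist camera has in their place "mount" (4x4, takes a point from camera to tool coordinates, whose origin is the TCP and whose axes are the tool frame's). Camera axes: x right, y down, z forward; pixel columns grow to the right and rows downward; lengths in mm; the calibration is good to about 2 mm. A picture is of the moment at which its call begins: read the wrist's pose just before it. There is no depth.
- r.sign_off(): hands the job in, once; it reports no verdict.
The state is a dict: "clock": time; "qpos": joint angles; "qvel": joint speeds; "joint_efforts": joint torques, N m; "eef_pos": TCP position; "tcp_rot": TCP orientation; "contact_force": force on the tool from outside, world axes, zero at the start; "wrist_torque": the same for the moment, N m; "opening": opening from 0.0 (shut) to 1.0 (fully open).
Only numpy, scipy, OpenCV 4.12 (cv2) and the standard library are available. Lean on these libraries where they do the work, as an engineer would, in place of code of your own. Each camera call takes 0.05 s, during which the arm holds its last target. There are 200 camera calls.

## Working session

There is one attempt and no reset: what is moved stays moved. The work goes in short steps, Python scripts to look and compute and a tool call to move; the robot and the scene stay as the last step left them, time stands still between calls to the robot, and variables do not carry over. Pictures are saved under pics/ and viewed, about 8 in all and at most 12, crops included, and the job is handed in when it is done.

Besides the shell and the picture viewer there is one more tool, called as name(argument=value, ...) on one line, values as JSON. apply_moves: Moves the arm, as the interface text tells. Its arguments: {"type":"object","properties":{"targets":{"type":"array"},"newtons":{"type":"number"}},"required":["targets"]}

```bash
mkdir -p pics
python3 - <<'E'
from rig import r
import cv2,numpy as np
s=r.sense();print(s['clock'],s['eef_pos'],s['tcp_rot'],s['contact_force'])
for n in("top","side"):
    f=r.grab_frame(n);cv2.imwrite(f"pics/{n}0.png",f["pixels"][:,:,::-1])
    print(n,f["fov_y"],f["cx"],f["cy"],np.array(f["R"]).round(4).tolist(),np.array(f["t"]).round(1).tolist(), [k for k in f])
E
```

```text
0.0 [176.07416287 599.19027821 230.55749135] [-3.14158548e+00  1.38275792e-03  1.28500891e+00] [ 0.36700596 -0.10776589  0.52937436]
top 46.56260936388632 289.24323861407464 209.37088090292508 [[-0.0095, -1.0, -0.0012], [-0.9986, 0.0095, -0.052], [0.052, 0.0007, -0.9986]] [-15.4, 482.5, 1452.4] ['pixels', 'fov_y', 'cx', 'cy', 'R', 't']
side 44.46615061383641 277.65769957800256 210.83345166387892 [[0.9148, -0.4038, -0.0041], [-0.2676, -0.5984, -0.7552], [0.3025, 0.6919, -0.6555]] [-470.0, 214.5, 1278.1] ['pixels', 'fov_y', 'cx', 'cy', 'R', 't']
```

View pics/top0.png

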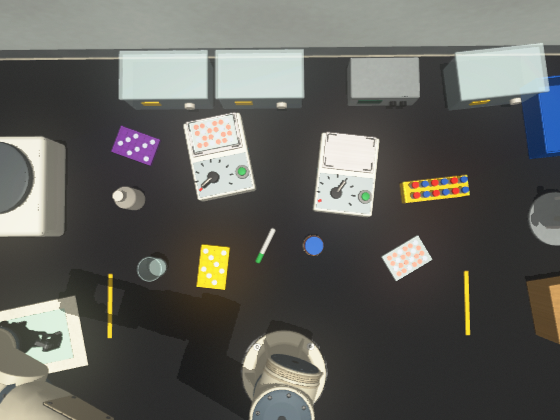

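View pics/side0.png

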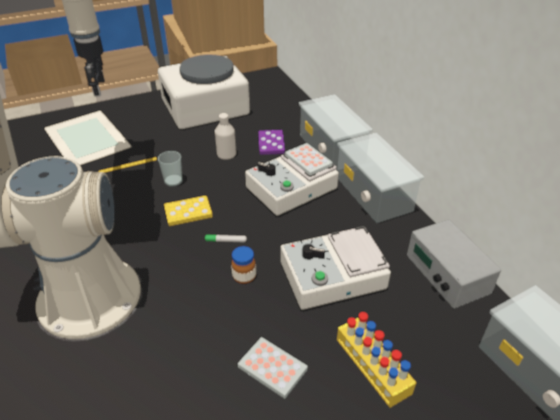

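Run:
```python
import cv2
a=cv2.imread('pics/top0.png')[105:210,175:265]
b=cv2.imread('pics/side0.png')[135:215,240:345]
a=cv2.resize(a,None,fx=5,fy=5,interpolation=cv2.INTER_CUBIC)
cv2.imwrite('pics/crop1.png',a)
```

```text
(no output)
```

View pics/crop1.png

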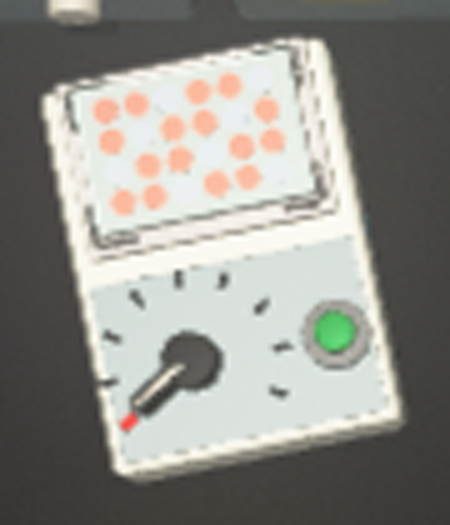

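```bash
cat > h.py <<'E'
import numpy as np
from scipy.optimize import least_squares
from scipy.spatial.transform import Rotation as Ro
from rig import r
P=[[-60+51*np.cos(np.radians(120-30*k)),26+51*np.sin(np.radians(120-30*k)),71] for k in range(9)]
BT=[-60,-58,92]; COL=[-60,-58,71]
def w(p,X): # shaker->world
    c,s=np.cos(p[2]),np.sin(p[2]);X=np.atleast_2d(X)
    return np.c_[p[0]+c*X[:,0]-s*X[:,1],p[1]+s*X[:,0]+c*X[:,1],X[:,2]]
def proj(X,R,t,fov,cx,cy):
    f=210/np.tan(np.radians(fov/2));c=X@np.array(R).T+t
    return c[:,:2]/c[:,2:]*f+[cx,cy]
def fit(pts,uv,cam,p0=(680,200,0.2)):
    s=least_squares(lambda p:(proj(w(p,pts),*cam)-uv).ravel(),p0,loss='soft_l1',x_scale=[1,1,.01])
    return s.x,(proj(w(s.x,pts),*cam)-uv)
def report(p):
    print('pose',p.round(3),'axis',w(p,[-60,26,71]).round(1),'button',w(p,BT).round(1))
E
python3 - <<'E'
from h import *
f=r.grab_frame('top');cam=(f['R'],f['t'],f['fov_y'],f['cx'],f['cy'])
uv=np.array([(128,423),(108,382),(112,337),(137,299),(179,279),(222,281),(261,306),(281,346),(278,392),(334,331)])
uv=(uv+.5)/5-.5+[175,105]
p,e=fit(np.array(P+[BT]),uv,cam);report(p);print(e.round(2).tolist())
g=r.grab_frame('wrist');print(g['fov_y'],g['cx'],g['cy'],np.array(g['mount']).round(3).tolist())
E
```

```text
pose [6.37625e+02 1.84031e+02 1.93000e-01] axis [[573.7 198.   71. ]] button [[589.9 115.6  92. ]]
[[0.06, -0.05], [0.05, 0.02], [-0.12, -0.05], [-0.03, -0.02], [-0.25, -0.08], [0.24, 0.06], [0.02, 0.04], [0.05, 0.15], [0.05, 0.02], [-0.09, -0.09]]
68.38952834531275 277.87412597369166 212.71537494442663 [[1.0, 0.0, -0.0, -1.134], [-0.0, 0.964, 0.267, -67.211], [0.0, -0.267, 0.964, -141.929], [0.0, 0.0, 0.0, 1.0]]
```

```bash
cat >> h.py <<'E'
AX=np.array([573.7,198.0]);YAW=0.193
def T(a,z,rho=34,off=17):
    th=YAW+np.radians(120-a);u=np.array([np.cos(th),np.sin(th)]);n=np.array([u[1],-u[0]])
    return np.r_[AX+rho*u-off*n,z],th
def rows(poses):
    s=r.sense();R=Ro.from_euler('xyz',s['tcp_rot'])
    print('t',round(s['clock'],2),np.round(s['eef_pos'],1),'rot',np.round(np.degrees(s['tcp_rot']),1),'F',np.round(s['contact_force'],1),'M',np.round(s['wrist_torque'],2),'q',np.round(s['qpos'],2),'op',s['opening'])
    for X,th in poses:
        d=R.inv().apply(np.array(X)-s['eef_pos'])/10
        rv=(R.inv()*Ro.from_euler('xyz',[np.pi,0,th])).as_rotvec(degrees=True)
        print([-1]+d.round(2).tolist()+rv.round(1).tolist())
E
python3 -c "
from h import *
rows([T(-20,190)])"
```

```text
t 0.2 [176.1 599.4 230.8] rot [1.80e+02 1.00e-01 7.36e+01] F [0.  0.8 0. ] M [0.02 0.03 0.  ] q [ 1.28  0.35  1.63 -0.    1.16 -0.  ] op 0.9983673996252961
[-1, -28.22, 45.77, 4.11, -0.0, 0.0, -77.4]
```

apply_moves(targets=[[[-1,-28.22,45.77,0,0,0,-77.4],[-1,-28.22,45.77,0,0,0,-77.4],[-1,-28.22,45.77,0,0,0,-77.4],[-1,-28.22,45.77,0,0,0,-77.4],[-1,-28.22,45.77,2,0,0,-77.4],[-1,-28.22,45.77,3,0,0,-77.4],[-1,-28.22,45.77,4.1,0,0,-77.4],[-1,-28.22,45.77,4.1,0,0,-77.4]]], newtons=20)

```text
clock: 1.0
eef_pos: [427.2, 321.1, 212.2]
tcp_rot: [-3.141, 0.0, 2.413]
contact_force: [0.4, 0.8, -0.5]
opening: 0.002
```

```bash
python3 -c "
from h import *
rows([T(-20,190)])"
```

```text
t 1.0 [427.2 321.1 212.2] rot [-180.     0.   138.2] F [ 0.4  0.8 -0.5] M [-0.01 -0.   -0.02] q [ 0.64  0.23  1.85 -0.    1.06 -1.77] op 0.002118374872794185
[-1, -16.19, -1.83, 2.23, -0.0, 0.0, -12.8]
```

apply_moves(targets=[[[-1,-16.2,-1.8,2.2,0,0,-12.8],[-1,-16.2,-1.8,2.2,0,0,-12.8],[-1,-16.2,-1.8,2.2,0,0,-12.8],[-1,-16.2,-1.8,2.2,0,0,-12.8],[-1,-16.2,-1.8,2.2,0,0,-12.8],[-1,-16.2,-1.8,2.2,0,0,-12.8],[-1,-16.2,-1.8,2.2,0,0,-12.8]]])

```text
clock: 1.7
eef_pos: [535.3, 200.5, 190.4]
tcp_rot: [-3.141, -0.0, 2.637]
contact_force: [0.6, 0.0, -0.6]
opening: 0.002
```

Run:
```python
from h import *
import cv2
rows([T(-20,130)])
s=r.sense();f=r.grab_frame('wrist');im=f['pixels'][:,:,::-1].copy()
M=np.array(f['mount']);R=Ro.from_euler('xyz',s['tcp_rot']).as_matrix()
Rc=R@M[:3,:3];tc=R@M[:3,3]+s['eef_pos'];cam=(Rc.T,-Rc.T@tc,f['fov_y'],f['cx'],f['cy'])
np.save('cam1.npy',np.array(cam,dtype=object),allow_pickle=True)
pts=np.array(P+[BT,[-60,26,99]]);uv=proj(w((637.6,184.0,.193),pts),*cam);print(uv.round(0).tolist())
cv2.imwrite('pics/w1raw.png',im)
cv2.imwrite('pics/w1.png',cv2.resize(im,(800,600),interpolation=cv2.INTER_CUBIC))
```

```text
t 1.7 [535.3 200.5 190.4] rot [-180.    -0.   151.1] F [ 0.6  0.  -0.6] M [0.01 0.04 0.02] q [ 0.36  0.31  1.79 -0.    1.04 -2.28] op 0.002172439074222039
[-1, -0.08, -0.06, 6.04, -0.0, -0.0, 0.0]
[[293.0, 245.0], [276.0, 267.0], [251.0, 278.0], [222.0, 276.0], [198.0, 260.0], [183.0, 236.0], [184.0, 207.0], [199.0, 183.0], [227.0, 170.0], [163.0, 155.0], [235.0, 237.0]]
```

View pics/w1.png

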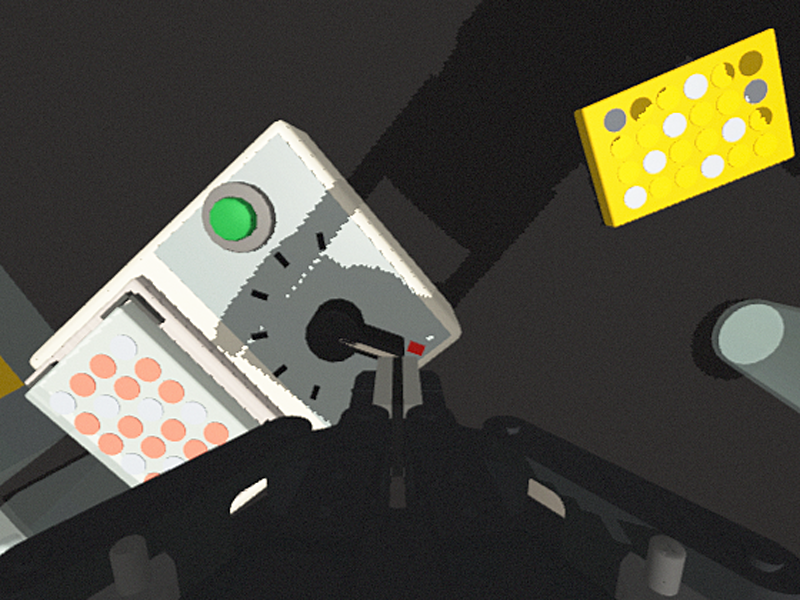

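```bash
sed -i 's/^AX=.*/AX=np.array([574.5,197.5]);YAW=0.193/; s/rho=34/rho=33/' h.py; python3 -c "
from h import *
rows([T(-20,150),T(-20,110),T(-20,81)])"
```

```text
t 1.75 [535.3 200.7 190.5] rot [-180.     0.   151.1] F [0.7 0.4 0. ] M [-0.    0.03 -0.01] q [ 0.36  0.31  1.79 -0.    1.04 -2.28] op 0.005154472284885335
[-1, -0.28, -0.09, 4.05, -0.0, 0.0, 0.1]
[-1, -0.28, -0.09, 8.05, -0.0, 0.0, 0.1]
[-1, -0.28, -0.09, 10.95, -0.0, 0.0, 0.1]
```

apply_moves(targets=[[[-1,-0.28,-0.09,3,0,0,0],[-1,-0.28,-0.09,6,0,0,0],[-1,-0.28,-0.09,8,0,0,0],[-1,-0.28,-0.09,9.5,0,0,0],[-1,-0.28,-0.09,10.3,0,0,0],[-1,-0.28,-0.09,10.9,0,0,0],[-1,-0.28,-0.09,10.9,0,0,0]]])

```text
clock: 2.45
eef_pos: [537.3, 198.8, 81.4]
tcp_rot: [-3.141, 0.0, 2.638]
contact_force: [0.0, 0.0, 0.8]
opening: 0.001
```

```bash
python3 -c "
from h import *
rows([T(a,81) for a in np.linspace(-16,12,8)])"
```

```text
t 2.45 [537.3 198.8  81.4] rot [-180.     0.   151.1] F [0.  0.  0.8] M [-0.02  0.01 -0.05] q [ 0.35  0.46  1.86 -0.    0.82 -2.29] op 0.0013892538935196012
[-1, 0.09, 0.22, 0.04, -0.0, 0.0, 4.1]
[-1, 0.18, 0.46, 0.04, -0.0, 0.0, 8.1]
[-1, 0.26, 0.71, 0.04, -0.0, 0.0, 12.1]
[-1, 0.32, 0.96, 0.04, -0.0, 0.0, 16.1]
[-1, 0.36, 1.22, 0.04, -0.0, 0.0, 20.1]
[-1, 0.38, 1.48, 0.04, -0.0, 0.0, 24.1]
[-1, 0.39, 1.74, 0.04, -0.0, 0.0, 28.1]
[-1, 0.38, 1.99, 0.04, -0.0, 0.0, 32.1]
```

apply_moves(targets=[[[-1,0.09,0.22,0,0,0,4],[-1,0.18,0.46,0,0,0,8],[-1,0.26,0.71,0,0,0,12],[-1,0.32,0.96,0,0,0,16],[-1,0.36,1.22,0,0,0,20],[-1,0.38,1.48,0,0,0,24],[-1,0.39,1.74,0,0,0,28],[-1,0.38,1.99,0,0,0,32]]])

```text
clock: 3.25
eef_pos: [543.9, 218.1, 82.4]
tcp_rot: [3.141, 0.0, 2.076]
contact_force: [-0.1, -2.2, 0.1]
opening: 0.002
```

Run:
```python
from h import *
import cv2
rows([T(a,81) for a in np.linspace(15.5,40,8)])
im=r.grab_frame('top')['pixels'][:,:,::-1][105:210,175:265]
cv2.imwrite('pics/t2.png',cv2.resize(im,None,fx=5,fy=5,interpolation=cv2.INTER_CUBIC))
```

```text
t 3.25 [543.9 218.1  82.4] rot [180.   0. 119.] F [-0.1 -2.2  0.1] M [-0.16  0.17 -0.02] q [ 0.38  0.47  1.83 -0.    0.84 -1.7 ] op 0.0018437196516151591
[-1, 0.11, 0.18, 0.14, 0.0, 0.0, 3.4]
[-1, 0.2, 0.39, 0.14, 0.0, 0.0, 6.9]
[-1, 0.27, 0.6, 0.14, 0.0, 0.0, 10.4]
[-1, 0.33, 0.82, 0.14, 0.0, 0.0, 13.9]
[-1, 0.37, 1.05, 0.14, 0.0, 0.0, 17.4]
[-1, 0.41, 1.27, 0.14, 0.0, 0.0, 20.9]
[-1, 0.42, 1.5, 0.14, 0.0, 0.0, 24.4]
[-1, 0.43, 1.72, 0.14, 0.0, 0.0, 27.9]
```

View pics/t2.png

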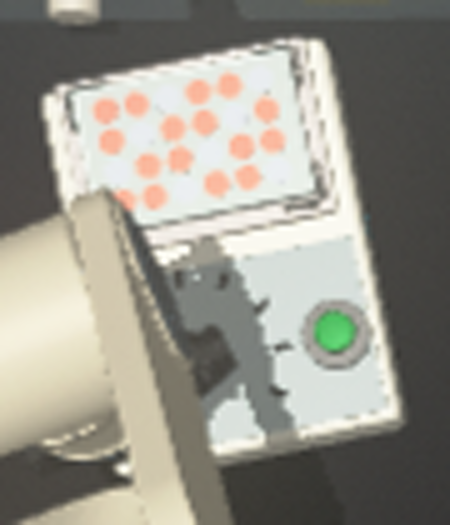

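apply_moves(targets=[[[-1,0.11,0.18,0.1,0,0,3.4],[-1,0.2,0.39,0.1,0,0,6.9],[-1,0.27,0.6,0.1,0,0,10.4],[-1,0.33,0.82,0.1,0,0,13.9]]])

```text
clock: 3.7
eef_pos: [550.5, 225.6, 82.4]
tcp_rot: [3.139, -0.0, 1.829]
contact_force: [0.1, 0.6, -0.2]
opening: -0.002
```

```bash
cat >> h.py <<'E'
def look(name):
    import cv2
    s=r.sense();f=r.grab_frame('wrist');im=f['pixels'][:,:,::-1].copy()
    M=np.array(f['mount']);R=Ro.from_euler('xyz',s['tcp_rot']).as_matrix()
    Rc=R@M[:3,:3];tc=R@M[:3,3]+s['eef_pos'];cam=(Rc.T,-Rc.T@tc,f['fov_y'],f['cx'],f['cy'])
    p=(638.4,183.5,.193)
    tips=np.array([[-60+42*np.cos(np.radians(120-30*k)),26+42*np.sin(np.radians(120-30*k)),98] for k in range(9)]+[[-60,26,99]])
    uv=proj(w(p,tips),*cam);print('tip px (800 scale) per k + hub',(uv*800/560).round(0).tolist())
    cv2.imwrite(name,cv2.resize(im,(800,600),interpolation=cv2.INTER_CUBIC))
E
python3 - <<'E'
from h import *
rows([T(a,81) for a in np.linspace(30,54,8)])
look('pics/w2.png')
E
```

```text
t 3.7 [550.5 225.6  82.4] rot [179.8  -0.  104.8] F [ 0.1  0.6 -0.2] M [-0.01 -0.03  0.02] q [ 0.39  0.48  1.82 -0.    0.84 -1.44] op -0.001792472659671358
[-1, 0.08, 0.13, 0.14, 0.2, -0.0, 3.7]
[-1, 0.16, 0.33, 0.14, 0.2, -0.0, 7.2]
[-1, 0.23, 0.54, 0.14, 0.2, -0.0, 10.6]
[-1, 0.29, 0.76, 0.14, 0.2, -0.0, 14.0]
[-1, 0.33, 0.97, 0.14, 0.2, -0.0, 17.4]
[-1, 0.36, 1.19, 0.14, 0.1, -0.0, 20.9]
[-1, 0.38, 1.42, 0.14, 0.1, -0.0, 24.3]
[-1, 0.38, 1.64, 0.14, 0.1, -0.0, 27.7]
tip px (800 scale) per k + hub [[415.0, 397.0], [427.0, 456.0], [405.0, 509.0], [358.0, 543.0], [298.0, 553.0], [238.0, 537.0], [190.0, 497.0], [169.0, 441.0], [182.0, 383.0], [298.0, 450.0]]
```

View pics/w2.png

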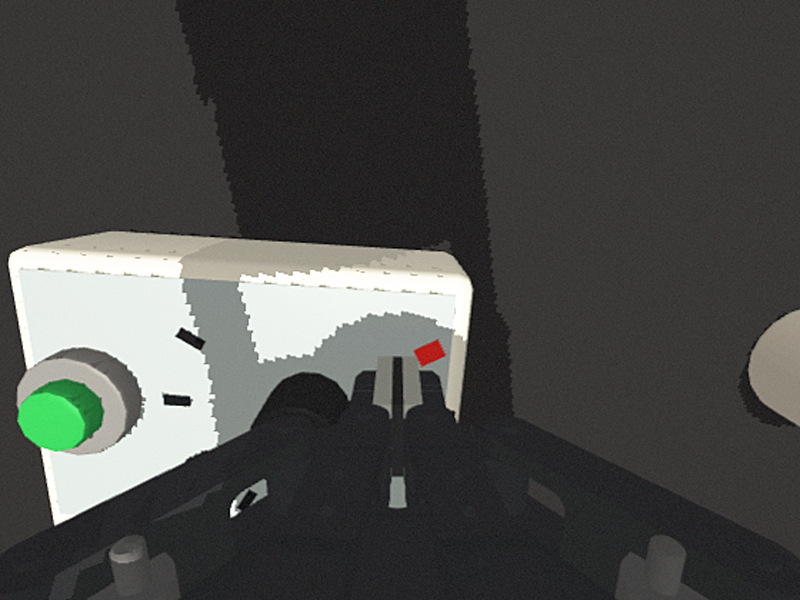

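apply_moves(targets=[[[-1,0.08,0.13,0.1,0,0,3.7],[-1,0.16,0.33,0.1,0,0,7.2],[-1,0.23,0.54,0.1,0,0,10.6],[-1,0.29,0.76,0.1,0,0,14],[-1,0.33,0.97,0.1,0,0,17.4]]])

```text
clock: 4.25
eef_pos: [559.4, 231.6, 82.1]
tcp_rot: [3.138, -0.001, 1.522]
contact_force: [-1.2, -0.4, 0.1]
opening: 0.002
```

Run:
```python
from h import *
rows([T(a,81) for a in np.linspace(46,74,8)])
```

```text
t 4.25 [559.4 231.6  82.1] rot [ 1.798e+02 -1.000e-01  8.720e+01] F [-1.2 -0.4  0.1] M [-0.01  0.13 -0.02] q [ 0.39  0.5   1.79 -0.    0.85 -1.13] op 0.0017134158668320589
[-1, 0.03, 0.1, 0.11, 0.2, -0.1, 2.1]
[-1, 0.13, 0.33, 0.11, 0.2, -0.1, 6.1]
[-1, 0.22, 0.58, 0.11, 0.2, -0.1, 10.1]
[-1, 0.29, 0.83, 0.11, 0.2, -0.1, 14.1]
[-1, 0.34, 1.08, 0.11, 0.2, -0.1, 18.1]
[-1, 0.37, 1.34, 0.11, 0.2, -0.1, 22.1]
[-1, 0.38, 1.6, 0.11, 0.2, -0.1, 26.1]
[-1, 0.38, 1.86, 0.12, 0.2, -0.1, 30.1]
```

apply_moves(targets=[[[-1,0.03,0.1,0.1,0,0,2.1]]])

```text
clock: 4.35
eef_pos: [560.9, 232.0, 81.9]
tcp_rot: [3.138, -0.002, 1.485]
contact_force: [-0.1, 0.1, -0.0]
opening: 0.002
```

apply_moves(targets=[[[-1,0.05,0.12,0,0,0,2]]])

```text
clock: 4.45
eef_pos: [562.4, 232.6, 82.5]
tcp_rot: [3.137, -0.003, 1.451]
contact_force: [0.7, -1.3, -0.5]
opening: -0.002
```

Run:
```python
from h import *
rows([T(a,81) for a in np.linspace(50,71,7)])
```

```text
t 4.45 [562.4 232.6  82.5] rot [179.7  -0.2  83.1] F [ 0.7 -1.3 -0.5] M [-0.06 -0.03  0.02] q [ 0.39  0.5   1.79  0.    0.85 -1.06] op -0.0022482217350817905
[-1, 0.02, 0.04, 0.15, 0.3, -0.2, 2.1]
[-1, 0.11, 0.25, 0.15, 0.3, -0.2, 5.6]
[-1, 0.19, 0.46, 0.15, 0.3, -0.2, 9.1]
[-1, 0.25, 0.68, 0.15, 0.3, -0.2, 12.6]
[-1, 0.31, 0.9, 0.16, 0.2, -0.2, 16.1]
[-1, 0.34, 1.12, 0.16, 0.2, -0.2, 19.6]
[-1, 0.37, 1.35, 0.16, 0.2, -0.2, 23.1]
```

apply_moves(targets=[[[-1,0.02,0.04,0.1,0.3,-0.2,2.1],[-1,0.11,0.25,0.1,0.3,-0.2,5.6],[-1,0.19,0.46,0.1,0.3,-0.2,9.1],[-1,0.25,0.68,0.1,0.3,-0.2,12.6],[-1,0.31,0.9,0.1,0.3,-0.2,16.1]]])

```text
clock: 4.95
eef_pos: [571.6, 234.8, 82.1]
tcp_rot: [-3.14, -0.0, 1.17]
contact_force: [-4.2, 1.5, 1.4]
opening: -0.0
```

apply_moves(targets=[[[-1,0.08,0.21,0,0,0,3.5]]])

```text
clock: 5.05
eef_pos: [573.4, 234.9, 82.5]
tcp_rot: [-3.139, -0.0, 1.109]
contact_force: [-1.8, 1.8, -1.7]
opening: -0.001
```

apply_moves(targets=[[[-1,0.08,0.21,0,0,0,3.5]]])

```text
clock: 5.15
eef_pos: [575.4, 234.9, 82.9]
tcp_rot: [-3.139, -0.0, 1.047]
contact_force: [-2.2, 1.0, -0.9]
opening: -0.002
```

apply_moves(targets=[[[-1,0.08,0.21,0,0,0,3.5]]])

```text
clock: 5.25
eef_pos: [577.4, 234.7, 83.4]
tcp_rot: [-3.139, -0.0, 0.986]
contact_force: [-0.2, 1.2, -1.3]
opening: 0.005
```

Run:
```python
from h import *
rows([T(a,81) for a in np.linspace(78,106,8)])
```

```text
t 5.25 [577.4 234.7  83.4] rot [-179.8   -0.    56.5] F [-0.2  1.2 -1.3] M [0.11 0.18 0.  ] q [ 0.38  0.52  1.75  0.    0.88 -0.61] op 0.004633761975590671
[-1, 0.13, 0.31, 0.24, -0.2, -0.0, 3.5]
[-1, 0.22, 0.55, 0.24, -0.2, -0.0, 7.5]
[-1, 0.3, 0.8, 0.24, -0.2, 0.0, 11.5]
[-1, 0.37, 1.05, 0.24, -0.2, 0.0, 15.5]
[-1, 0.41, 1.31, 0.23, -0.2, 0.0, 19.5]
[-1, 0.44, 1.56, 0.23, -0.2, 0.0, 23.5]
[-1, 0.44, 1.82, 0.23, -0.2, 0.0, 27.5]
[-1, 0.43, 2.08, 0.23, -0.2, 0.0, 31.5]
```

apply_moves(targets=[[[-1,0.13,0.31,0.1,0,0,3.5],[-1,0.22,0.55,0.2,0,0,7.5],[-1,0.3,0.8,0.24,0,0,11.5],[-1,0.37,1.05,0.24,0,0,15.5],[-1,0.41,1.31,0.24,0,0,19.5],[-1,0.44,1.56,0.24,0,0,23.5]]])

```text
clock: 5.85
eef_pos: [593.1, 230.3, 81.6]
tcp_rot: [-3.138, 0.0, 0.576]
contact_force: [-1.2, 2.0, 0.5]
opening: 0.001
```

Run:
```python
from h import *
rows([T(a,81) for a in np.linspace(100,121,8)])
look('pics/w3.png')
```

```text
t 5.85 [593.1 230.3  81.6] rot [-179.8    0.    33. ] F [-1.2  2.   0.5] M [0.25 0.22 0.02] q [ 0.37  0.54  1.72  0.    0.89 -0.21] op 0.00099131985551717
[-1, 0.01, 0.15, 0.06, -0.2, 0.0, 1.9]
[-1, 0.09, 0.33, 0.06, -0.2, 0.0, 4.9]
[-1, 0.16, 0.51, 0.06, -0.2, 0.0, 7.9]
[-1, 0.22, 0.69, 0.06, -0.2, 0.0, 10.9]
[-1, 0.27, 0.88, 0.06, -0.2, 0.0, 13.9]
[-1, 0.31, 1.07, 0.06, -0.2, 0.0, 16.9]
[-1, 0.34, 1.26, 0.06, -0.2, 0.0, 19.9]
[-1, 0.36, 1.46, 0.06, -0.2, 0.0, 22.9]
tip px (800 scale) per k + hub [[268.0, 328.0], [340.0, 336.0], [398.0, 376.0], [425.0, 434.0], [416.0, 491.0], [377.0, 534.0], [320.0, 554.0], [258.0, 548.0], [204.0, 516.0], [296.0, 451.0]]
```

View pics/w3.png

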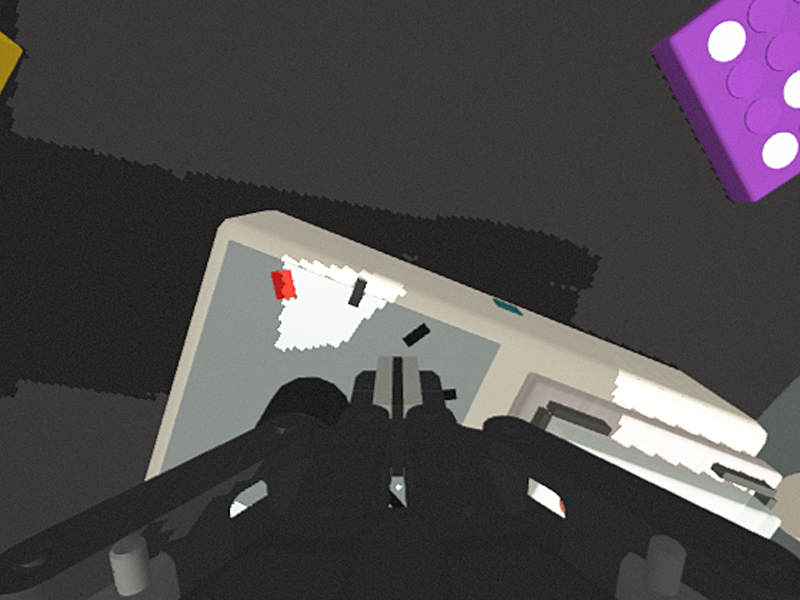

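apply_moves(targets=[[[-1,0.01,0.15,0.05,0,0,1.9],[-1,0.09,0.33,0.05,0,0,4.9],[-1,0.16,0.51,0.05,0,0,7.9],[-1,0.22,0.69,0.05,0,0,10.9],[-1,0.27,0.88,0.05,0,0,13.9],[-1,0.31,1.07,0.05,0,0,16.9],[-1,0.31,1.07,0.05,0,0,16.9]]])

```text
clock: 6.6
eef_pos: [602.2, 222.6, 81.6]
tcp_rot: [-3.139, -0.0, 0.278]
contact_force: [0.1, 0.1, 0.3]
opening: -0.001
```

Run:
```python
from h import *
rows([T(a,81) for a in np.linspace(117,138,8)])
```

```text
t 6.6 [602.2 222.6  81.6] rot [-179.8   -0.    16. ] F [0.1 0.1 0.3] M [-0.01 -0.    0.01] q [0.35 0.54 1.71 0.   0.89 0.07] op -0.0006615669205562098
[-1, 0.0, 0.06, 0.06, -0.2, -0.0, 1.9]
[-1, 0.08, 0.24, 0.06, -0.2, 0.0, 4.9]
[-1, 0.15, 0.42, 0.06, -0.2, 0.0, 7.9]
[-1, 0.21, 0.61, 0.06, -0.2, 0.0, 10.9]
[-1, 0.26, 0.8, 0.06, -0.2, 0.0, 13.9]
[-1, 0.3, 0.99, 0.06, -0.2, 0.0, 16.9]
[-1, 0.33, 1.18, 0.06, -0.2, 0.0, 19.9]
[-1, 0.35, 1.37, 0.06, -0.2, 0.0, 22.9]
```

apply_moves(targets=[[[-1,0.0,0.06,0.05,0,0,1.9],[-1,0.08,0.24,0.05,0,0,4.9],[-1,0.15,0.42,0.05,0,0,7.9],[-1,0.21,0.61,0.05,0,0,10.9],[-1,0.26,0.8,0.05,0,0,13.9],[-1,0.26,0.8,0.05,0,0,13.9]]])

```text
clock: 7.2
eef_pos: [607.1, 215.8, 81.5]
tcp_rot: [-3.138, 0.0, 0.038]
contact_force: [-0.5, 1.0, 2.0]
opening: -0.0
```

apply_moves(targets=[[[-1,0.05,0.12,0,0,0,2],[-1,0.05,0.12,0,0,0,2]]])

```text
clock: 7.4
eef_pos: [607.6, 214.8, 81.7]
tcp_rot: [-3.138, -0.0, 0.006]
contact_force: [0.1, 0.6, 0.3]
opening: 0.002
```

apply_moves(targets=[[[-1,0.05,0.12,0,0,0,2],[-1,0.05,0.12,0,0,0,2]]])

```text
clock: 7.6
eef_pos: [608.2, 213.6, 81.8]
tcp_rot: [-3.138, -0.0, -0.026]
contact_force: [-0.4, 0.8, 0.9]
opening: 0.0
```

Run:
```python
from h import *
rows([T(a,81) for a in np.linspace(134,142,5)])
```

```text
t 7.6 [608.2 213.6  81.8] rot [-179.8   -0.    -1.5] F [-0.4  0.8  0.9] M [0.05 0.01 0.02] q [0.33 0.55 1.7  0.   0.89 0.36] op 0.000255672119923527
[-1, 0.02, 0.08, 0.08, -0.2, -0.0, 1.4]
[-1, 0.07, 0.19, 0.08, -0.2, -0.0, 3.4]
[-1, 0.12, 0.31, 0.08, -0.2, -0.0, 5.4]
[-1, 0.17, 0.43, 0.08, -0.2, 0.0, 7.4]
[-1, 0.21, 0.56, 0.08, -0.2, 0.0, 9.4]
```

apply_moves(targets=[[[-1,0.04,0.14,0,0,0,2.4],[-1,0.04,0.14,0,0,0,2.4]]])

```text
clock: 7.8
eef_pos: [608.6, 212.0, 81.9]
tcp_rot: [-3.138, -0.0, -0.067]
contact_force: [0.5, 0.2, -0.0]
opening: 0.0
```

apply_moves(targets=[[[-1,0.05,0.14,0,0,0,2],[-1,0.05,0.14,0,0,0,2]]])

```text
clock: 8.0
eef_pos: [609.0, 210.5, 82.0]
tcp_rot: [-3.139, -0.0, -0.099]
contact_force: [1.0, 0.5, -0.8]
opening: -0.001
```

apply_moves(targets=[[[-1,0.05,0.14,0,0,0,1.5],[-1,0.05,0.14,0,0,0,1.5]]])

```text
clock: 8.2
eef_pos: [609.4, 208.8, 81.9]
tcp_rot: [-3.139, 0.0, -0.126]
contact_force: [-0.2, 0.6, 0.4]
opening: 0.001
```

Run:
```python
from h import *
rows([T(a,81) for a in (140,142)]+[T(120,81,36,24),T(120,150,36,26)])
```

```text
t 8.2 [609.4 208.8  81.9] rot [-179.8    0.    -7.2] F [-0.2  0.6  0.4] M [0.05 0.03 0.01] q [0.33 0.55 1.7  0.   0.89 0.45] op 0.0007827124489370351
[-1, 0.03, -0.04, 0.09, -0.2, 0.0, 1.7]
[-1, 0.09, 0.08, 0.09, -0.2, 0.0, 3.7]
[-1, -0.65, -1.84, 0.1, -0.2, -0.0, -18.3]
[-1, -0.71, -2.05, -6.8, -0.2, -0.0, -18.3]
```

apply_moves(targets=[[[-1,0,-0.7,0,0,0,0],[-1,0,-1.2,0,0,0,0],[-1,0,-1.2,-2,0,0,0],[-1,0,-1.5,-5,0,0,0],[-1,0,-4,-8,0,0,0],[-1,0,-8,-10,0,0,0],[-1,0,-11,-10,0,0,0],[-1,0,-11,-10,0,0,0]]])

```text
clock: 9.0
eef_pos: [623.6, 322.1, 183.3]
tcp_rot: [-3.136, -0.002, -0.122]
contact_force: [0.6, -0.8, -0.3]
opening: -0.002
```

Run:
```python
from h import *
rows([([589.9,115.2,110],0)])
look('pics/w4.png')
```

```text
t 9.0 [623.6 322.1 183.3] rot [-1.797e+02 -1.000e-01 -7.000e+00] F [ 0.6 -0.8 -0.3] M [-0.03 -0.03  0.01] q [0.47 0.51 1.5  0.   1.13 0.59] op -0.001863179610017957
[-1, -0.84, 20.99, 7.21, -0.3, -0.1, -7.0]
tip px (800 scale) per k + hub [[288.0, 475.0], [317.0, 457.0], [354.0, 455.0], [387.0, 470.0], [407.0, 496.0], [409.0, 526.0], [393.0, 552.0], [364.0, 567.0], [330.0, 568.0], [342.0, 515.0]]
```

View pics/w4.png

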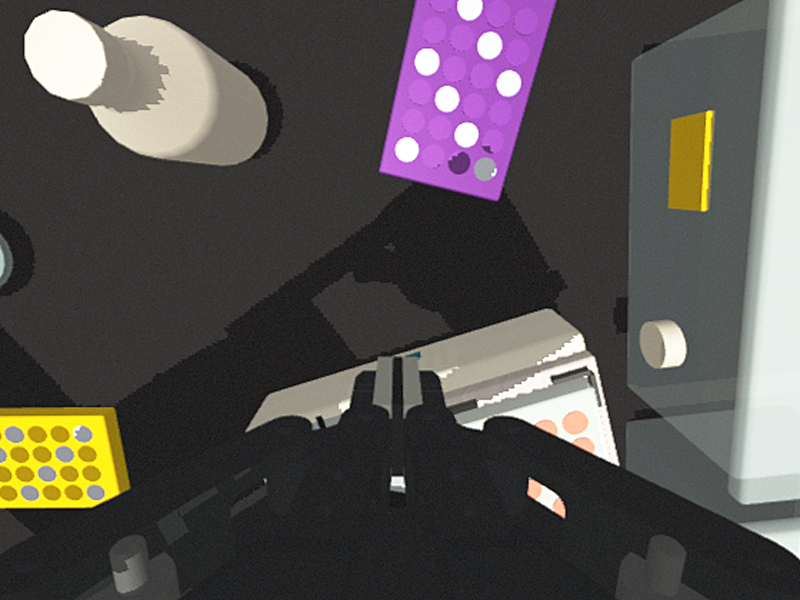

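apply_moves(targets=[[[-1,-0.2,4,0,0,0,0],[-1,-0.4,8,0,0,0,0],[-1,-0.6,12,0,0,0,0],[-1,-0.8,16,0,0,0,0],[-1,-0.8,19,0,0,0,0],[-1,-0.8,21,1,0,0,0],[-1,-0.8,21,1,0,0,0],[-1,-0.8,21,1,0,0,0]]])

```text
clock: 9.85
eef_pos: [588.9, 111.9, 171.4]
tcp_rot: [-3.138, 0.0, -0.124]
contact_force: [1.1, -0.7, 0.0]
opening: 0.005
```

Run:
```python
from h import *
rows([([590.3,115.1,z],-.12) for z in (110,97,90,84)])
look('pics/w5.png')
```

```text
t 9.85 [588.9 111.9 171.4] rot [-179.8    0.    -7.1] F [ 1.1 -0.7  0. ] M [-0.02 -0.02  0.  ] q [0.18 0.38 1.75 0.   1.02 0.31] op 0.004886572046842872
[-1, 0.1, -0.32, 6.14, -0.2, 0.0, -0.2]
[-1, 0.1, -0.31, 7.44, -0.2, 0.0, -0.2]
[-1, 0.1, -0.31, 8.14, -0.2, 0.0, -0.2]
[-1, 0.1, -0.31, 8.74, -0.2, 0.0, -0.2]
tip px (800 scale) per k + hub [[270.0, 77.0], [310.0, 47.0], [359.0, 44.0], [404.0, 69.0], [430.0, 114.0], [432.0, 164.0], [410.0, 206.0], [372.0, 232.0], [328.0, 234.0], [342.0, 144.0]]
```

View pics/w5.png

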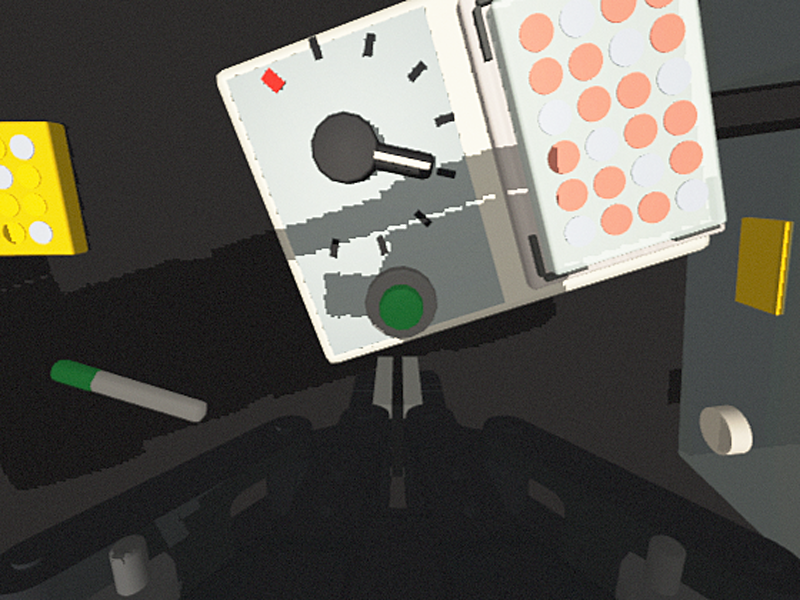

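Run:
```python
from h import *
s=r.sense();f=r.grab_frame('wrist');M=np.array(f['mount']);R=Ro.from_euler('xyz',s['tcp_rot']).as_matrix()
foc=210/np.tan(np.radians(f['fov_y']/2))
for uv,z in(((401,307),92),((345,148),99)):
    d=R@M[:3,:3]@np.array([(uv[0]*.7-f['cx'])/foc,(uv[1]*.7-f['cy'])/foc,1]);o=R@M[:3,3]+s['eef_pos']
    print((o+d*(z-o[2])/d[2]).round(1))
```

```text
[591.9 115.9  92. ]
[575.7 196.4  99. ]
```

apply_moves(targets=[[[-1,0.16,-0.4,3,0,0,0],[-1,0.16,-0.4,5,0,0,0],[-1,0.16,-0.4,6.5,0,0,0],[-1,0.16,-0.4,7.4,0,0,0],[-1,0.16,-0.4,7.4,0,0,0]]])

```text
clock: 10.45
eef_pos: [591.1, 117.4, 96.7]
tcp_rot: [-3.138, 0.001, -0.122]
contact_force: [0.7, -0.1, -0.7]
opening: -0.001
```

apply_moves(targets=[[[-1,0,0,0.3,0,0,0],[-1,0,0,0.6,0,0,0],[-1,0,0,0.8,0,0,0],[-1,0,0,0.8,0,0,0]]])

```text
clock: 10.85
eef_pos: [591.6, 117.6, 89.2]
tcp_rot: [-3.138, -0.0, -0.122]
contact_force: [0.4, 0.6, 1.5]
opening: 0.003
```

apply_moves(targets=[[[-1,0,0.1,0.2,0,0,0],[-1,0,0.1,0.35,0,0,0],[-1,0,0.1,0.35,0,0,0]]])

```text
clock: 11.15
eef_pos: [591.9, 116.7, 86.1]
tcp_rot: [-3.137, -0.001, -0.122]
contact_force: [0.2, 1.4, 4.0]
opening: 0.002
```

apply_moves(targets=[[[-1,0,0,0.1,0,0,0],[-1,0,0,0.1,0,0,0]]])

```text
clock: 11.35
eef_pos: [592.0, 116.8, 85.9]
tcp_rot: [-3.137, -0.001, -0.122]
contact_force: [-2.8, 1.5, 10.2]
opening: 0.003
```

apply_moves(targets=[[[-1,0,0,0.05,0,0,0],[-1,0,0,0.05,0,0,0],[-1,0,0,-1,0,0,0],[-1,0,0,-3,0,0,0],[-1,0,0,-6,0,0,0],[-1,0,0.5,-9,0,0,0],[-1,0,0.5,-9,0,0,0],[-1,0,0.5,-9,0,0,0]]])

```text
clock: 12.15
eef_pos: [591.4, 111.2, 176.6]
tcp_rot: [-3.137, -0.002, -0.122]
contact_force: [0.0, 0.2, -0.8]
opening: 0.001
```

Run:
```python
from h import *
rows([])
look('pics/w6.png')
```

```text
t 12.15 [591.4 111.2 176.6] rot [-1.797e+02 -1.000e-01 -7.000e+00] F [ 0.   0.2 -0.8] M [-0.03  0.    0.04] q [0.18 0.37 1.74 0.   1.03 0.3 ] op 0.0009835521570406168
tip px (800 scale) per k + hub [[268.0, 79.0], [306.0, 50.0], [355.0, 47.0], [398.0, 71.0], [424.0, 115.0], [425.0, 164.0], [404.0, 205.0], [368.0, 230.0], [324.0, 232.0], [338.0, 144.0]]
```

View pics/w6.png

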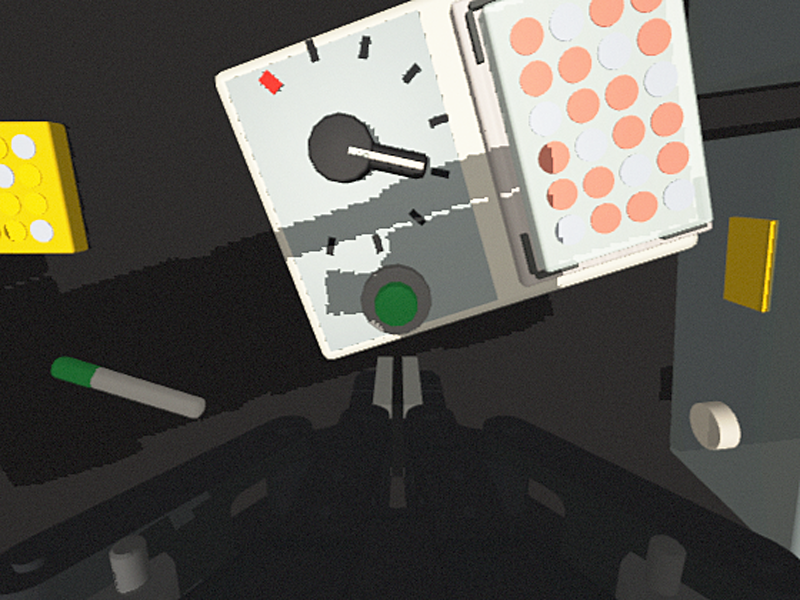

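The pointer tip at (427,166) is at the fifth black mark, (440,173). The button at (396,304) is back up, and the plate still lies between its lips. The gripper is clear of everything.

```bash
python3 -c "
from rig import r
print(r.sign_off())"
```

```text
the job is handed in; nothing more can be done
None
```

I turned the loaded shaker's selector clockwise with the closed fingertip from off to speed 5, then pressed its green start button fully down and let go. The job was handed in at about 12 s.

- **Selector:** The last wrist picture shows the pointer at the fifth black mark, within about 2 px of where the model puts speed 5. I stopped pushing at about 139°, well short of the 165° where it would tip to 6. I took most clicks from the fingertip's angle and the drop in push force, because the gripper hid the pointer while it turned; the forces were only a few newtons and noisy.
- **Start button:** The force rose to 4 N at 6 mm of travel, then to 10 N against the stop. It sprang back when I let go.
- **Everything else:** The well plate is still between its lips, and the wrist force was near zero after I lifted clear. I took no final picture of the whole bench. The arm went nowhere near the other shaker, and I saw no sign of touching anything else.
- **Disagreement:** The top and wrist cameras differed by about 2 mm on the selector's position, which is within calibration, so I used the average.

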